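# Jack up the hinged fixture plate and hold it

## Task

Slip the brass saddle ring over the pin on top of the jack's ram, then set the jack flat on the bench with its ram centred under the yellow-marked lift pad of the hinged plate. Press the jack's handle all the way down so that the plate is lifted by the jack alone (never push or pull the plate itself), and finish while still holding the handle down; do not let go. Leave the black brush, the marker and the USB plug where they lie.

Things in the scene. Friction and masses are not known exactly. Their poses are not given: they have to be found in the camera images.
- fixture: Fixed hinged fixture. Origin on the bench under the middle of the plate's front edge; +x points from the front edge to the hinge at the back, +y to the left seen from the front, z up. Its foot plate and posts begin 75 behind the front edge; before them the space under the plate is free. Two round domed lift pads hang there, 20 behind the edge: yellow at y = +45, dark bare steel at y = -45 (not to be used).
- top_plate: The hinged aluminium plate that is lifted (about 2.5 kg), 112 deep, 180 wide, 20 thick, underside 78 above the bench; a white square nest on it reaches 116. Yellow stripes on its front edge and top mark the lift pad below. Origin at the middle of the lower front edge, axes as the fixture's when down.
- lift_pad: The yellow lift pad, fixed under the plate, 36 across, 8 high. Origin at the centre of its top face, on the plate's underside.
- lift_point (a point): Lowest point of the yellow pad's dome, 70 above the bench while the plate is down.
- platen (a joint): Hinge angle of the plate, rad: 0 down on its rests, grows as the front edge is lifted (about 10 mm of lift at the pad per 0.1 rad; its hinge axis lies 102 behind the pad). About 0.17 with the jack handle fully down. Falls back by its weight.
- jack: Loose red lever jack, 0.8 kg. Origin on its underside below the carrying block; +x points to the ram, z up. Flat base 56 wide, 8 thick, x = -160 to +95. Black carrying block at x = 0, 24 (x) by 30 (y), top 75 high: grip it across y from above to carry the jack. Ram at x = +65. Handle pivot at x = -40, 60 high; the handle slopes up backward (-x) from it.
- ram_seat (a point): Centre of the ram's flat 30-wide top face, where the ring rests, 42 above the jack's underside with the handle up. A pin 13.6 across with a conical tip stands on it, 10 high. Moves up with the ram; axes as the jack's.
- saddle_ring: Loose brass ring, 44 outside, hole 18, 14 high, 90 g, lies flat on the bench. Origin at the centre of its underside, z along its axis. On the ram it stands 56 above the jack's underside, leaving 14 to the yellow pad when the jack stands on the bench.
- paddle: Black flat rubber paddle at the handle's end, 50 along the handle, 36 wide, 12 thick. Origin at its centre, 100 from the handle's pivot; +x along the handle towards the pivot, z out of its top face.
- press_point (a point): Middle of the paddle's top face, where to push; about 105 high with the handle up, 46 when fully down (jack on the bench).
- jack_handle (a joint): Handle angle, rad: 0 up (0.4 above level), 0.6 fully down at its stop (0.2 below level). The ram rises 5.67 mm per 0.1 rad, 34 in all; the ring meets the pad at about 0.25. Spring and plate push it back up: about 2 N at the paddle at first, 10 to 20 N once the plate is carried; it rises again when let go.
- esd_brush: Slim black brush, 13 x 126 x 10, a bystander. Origin under its middle.
- marker: White and red marker, 17 x 135 x 16, a bystander. Origin under its middle.
- usb_load: Black USB plug, 66 x 22 x 11, a bystander. Origin under its middle.

How it is judged (in metres and radians):
On the way, in this order (a step that is already met when the one before it is completed fails the run):
1. the saddle ring sits on the ram, over its pin (horizontal distance between saddle_ring and ram_seat below 0.005 m and z of saddle_ring in the frame of ram_seat between -0.004 and 0.004 m and angle between the z axis of saddle_ring and the z axis of jack, either way round below 0.2 rad), for 0.2 s.
2. the jack stands flat on the bench with the ring on and its ram under the yellow lift pad, plate still down (all of step 1 and horizontal distance between ram_seat and lift_point below 0.012 m and height (world z) of jack below 0.005 m and angle between jack's own z axis and vertical below 0.05 rad and value of joint platen below 0.03 rad), for 0.2 s.
3. the handle is pressed down and the plate is up on the jack (all of step 1 and horizontal distance between ram_seat and lift_point below 0.012 m and height (world z) of jack below 0.005 m and angle between jack's own z axis and vertical below 0.05 rad and value of joint jack_handle above 0.5 rad and value of joint platen above 0.12 rad), for 0.2 s.
At the end, for the whole second after the job is handed in: Jack flat on the bench, its ram within 12 mm of the marked lift point and the ring seated on it; handle joint above 0.5, held by the gripper with over 3 N; plate still, raised over 0.12 rad and carried by the ring with over 5 N, untouched by the robot (all of step 3 and contact force between saddle_ring and lift_pad above 5 N and contact force between any of the fingers, the arm and paddle above 3 N and contact force between each of the fingers, the arm and top_plate below 1 N and velocity of joint platen below 0.05 rad/s); the arm keeps its last pose, push and grip.
It fails at once if the robot pushes the hinged plate itself (over 5 N) (contact force between any of the fingers, the arm and top_plate above 5 N).
It fails at once if the brush is moved by more than 20 mm (distance of esd_brush from where it was at the start of the episode above 0.02 m).
It fails at once if the marker is moved by more than 20 mm (distance of marker from where it was at the start of the episode above 0.02 m).
It fails at once if the USB plug is moved by more than 20 mm (distance of usb_load from where it was at the start of the episode above 0.02 m).
It also fails if it takes over 61 s, if anything falls off the work surface, if the arm or the gripper's body presses on something with over 40 N, if the wrist force passes 120 N, or if a joint passes its speed limit or range.

## Robot

A 6-joint arm with a two-finger parallel gripper is mounted at the origin on a cart in front of the work surface, level with it; the furniture and walls round the work are solid. World frame = base frame: x ahead of the robot, y to its left, z up, the work surface at z = 0. Lengths are in mm, angles in rad, forces in N, time in s.
With the tool pointing down it reaches from about 275 to 875 mm from the base axis. Payload 12.5 kg.
Tool frame: the origin (TCP) lies midway between the tips of the shut fingers; the grasp point (between the pads) lies 19 mm behind it (r.grip_point_offset is the distance from the TCP to the grasp point, in mm); z points along the fingers, y is the line along which they close (so a half turn about z gives the same grasp; the last joint's range is limited). The gripper opens to 85 mm and grips with 20 to 120 N. Pads are 22 mm wide; open, the fingers measure 114 mm over their backs; the gripper's body (76 mm by 85 mm) begins 54 mm behind the grasp point. The pads swing forward as they close: fully open they stand 13 mm farther back than shut.
Start: joints at [-1.348, 0.351, 1.652, -0, 1.139, -0.085], TCP at [166.649, -524.13, 231.29] pointing down, gripper open.
Joint ranges: [-2.75, 2.75], [-0.79, 2.1], [0.01, 2.65], [-1.57, 4.71], [0.07, 3.14], [-2.87, 2.87]. Speed limits (rad/s): [2.22, 2.22, 2.79, 3.14, 3.14, 3.14].

## Interface

Orientations are given as a 3x3 rotation matrix whose columns are the frame's x, y, z axes.
In Python, from plant import state, read_camera, calibration, r, silhouettes, landmark_of gives the robot as it stands.
- The arm moves only by the shell command python3 -m pendant 'ROWS' [FORCE]. ROWS is a JSON object of lists of equal length, an entry for each row: "twist": the turn, a rotation vector about the tool's x, y, z as a fraction of full scale, a list of three; "xyz": the shift along the tool's x, y, z as a fraction of full scale, a list of three; "gripper": the gripper command: -1 is fully open, 1 is shut, values between are in proportion. A call has 1 to 12 rows; each row shifts and turns the commanded pose from where the row before left it, along the tool's axes as they then stand; what a row does not reach is not made up. Full scale, the value 1, is 0.2 m for a shift and 0.08 rad for a turn. A row lasts 1/8 s, in which the tool goes at most 62.5 mm and 10.7 degrees, less where a joint would pass 70% of its speed; a pose out of reach is approached as far as the arm can. A call with a number of a shift or a turn outside -1 to 1 is refused whole. A call with a gripper value outside its range is refused whole. The fingers move at their own pace and stop on an object; FORCE is the grip in N (left out, the last holds). Time passes only in rows, so rows that do not move let the fingers close. It gives the time, the measured TCP pose, the force, the opening and the grip force at its end, in the units of the state.
- state(): the state, without advancing time (a new reading comes with each control period).
- read_camera(name): name is "side" or "top"; returns the picture (384x512x3 uint8, blue, green, red); there is no depth.
- calibration(name): a dict with "intrinsics" (3x3 intrinsics, pixels), "R" (3x3) and "t" (3): a world point X has camera coordinates R X + t. Camera axes: x right, y down, z forward; pixel columns grow to the right and rows downward; lengths in mm; the calibration is good to about 2 mm. A picture is of the moment at which its call begins. calibration takes no time and is no camera call.
- r.finish_job(): hands the job in; it is judged then, once.
Trained networks look in the newest picture that a camera, given by its name, has taken for a name from the list of things; names that differ only in an ending like _2 or _b are one class to them, and where a whole thing is asked for, a point or a joint stands for the part that bears it (a point fixed in the world has none). Each returns a list of dicts, best first, with "score" (0 to 1); they miss things now and then, are a little off and sometimes report something else, mostly with a low value. They report only what shows in the picture. A call takes as long as a camera call.
- silhouettes(camera, label): "region" (384x512 bool, what is visible of it) and "at" ([column, row] in pixels, amid what is visible of it).
- landmark_of(camera, label): "at" ([column, row] in pixels: a listed point, or the origin of a listed thing).
The state is a dict: "t": time; "q": joint angles; "joint_vel": joint speeds; "joint_torque": joint torques, N m; "position": TCP position; "eef_rot": TCP orientation; "wrist_force": force on the tool from outside, world axes, zero at the start; "torque": the same for the moment, N m; "finger_gap": finger opening in mm; "gripper_force": force on a finger pad.
Only numpy, scipy, OpenCV 4.12 (cv2) and the standard library are available. Lean on these libraries where they do the work, as an engineer would, in place of code of your own. Each camera call takes 0.05 s, during which the arm holds its last target. There are 200 camera calls.

## Working session

There is one attempt and no reset: what is moved stays moved. The work goes in short steps, Python scripts to look and compute and a shell command to move; the robot and the scene stay as the last step left them, time stands still between calls to the robot, and variables do not carry over. Pictures are saved under pics/ and viewed, at most 11 in all, crops included, and the job is handed in when it is done.

```bash
mkdir -p pics; cat > h.py <<'E'
import numpy as np,cv2
from plant import *
def ray(c,px):
    k=calibration(c);K,R,t=[np.array(k[a],float) for a in("intrinsics","R","t")]
    d=R.T@np.linalg.inv(K)@np.array([px[0],px[1],1.]);return -R.T@t,d
def atz(c,px,z):
    o,d=ray(c,px);return o+d*(z-o[2])/d[2]
def proj(c,X):
    k=calibration(c);K,R,t=[np.array(k[a],float) for a in("intrinsics","R","t")]
    p=K@(R@np.array(X,float)+t);return p[:2]/p[2]
def tri(pa,pb):
    o1,d1=ray("side",pa);o2,d2=ray("top",pb)
    d1/=np.linalg.norm(d1);d2/=np.linalg.norm(d2)
    s=np.linalg.lstsq(np.c_[d1,-d2],o2-o1,rcond=None)[0]
    a=o1+s[0]*d1;b=o2+s[1]*d2;return (a+b)/2,np.linalg.norm(a-b)
E
python3 - <<'E'
from h import *
np.set_printoptions(precision=1,suppress=True)
for c in("top","side"):
    cv2.imwrite(f"pics/{c}0.png",read_camera(c))
    print(c,ray(c,(256,192)))
n=["saddle_ring","ram_seat","jack","paddle","press_point","lift_point","top_plate","lift_pad","fixture","esd_brush","marker","usb_load"]
for x in n:
    L={c:landmark_of(c,x) for c in("top","side")}
    for c in L: print(x,c,[(np.round(l["at"],1),round(l["score"],2),atz(c,l["at"],0)[:2]) for l in L[c][:2]])
    if L["top"] and L["side"]: print("   tri",*tri(L["side"][0]["at"],L["top"][0]["at"]))
print(state())
E
```

```text
top (array([ 283.6,  207.1, 1254.2]), array([ 0.2, -0. , -1. ]))
side (array([ 354.5, -416.8,  662.1]), array([ 0.2,  0.7, -0.7]))
saddle_ring top [(array([247.6, 226.7]), 0.63, array([451.3, 224.5]))]
saddle_ring side [(array([225. , 222.9]), 0.53, array([437.3, 216.2]))]
   tri [445.3 224.5  -7.7] 13.916197085436457
ram_seat top [(array([290.8, 148.5]), 0.64, array([667.9, 110. ]))]
ram_seat side [(array([328. , 228.6]), 0.61, array([670.4, 133.2]))]
   tri [659.2 112.2  25.4] 1.7549840837289483
jack top [(array([292.2, 175.1]), 0.72, array([593.2, 106.4]))]
jack side [(array([297.9, 241.6]), 0.68, array([587.7, 113.7]))]
   tri [588.  107.4   8.1] 6.129652769318189
paddle top [(array([299.4, 219.5]), 0.69, array([472.4,  87.6]))]
paddle side [(array([241.3, 228.9]), 0.55, array([470.9, 186.6]))]
   tri [455.6  97.   98.5] 3.8833999439274236
press_point top [(array([297.6, 217.9]), 0.67, array([476.6,  92.3]))]
press_point side [(array([243. , 222.6]), 0.58, array([479.6, 205.7]))]
   tri [459.3 102.4 109.9] 0.8340585277979952
lift_point top []
lift_point side [(array([302.3, 241.4
[... 688 characters left out ...]
))]
marker side [(array([181.2, 192. ]), 0.7, array([347.2, 357.9]))]
   tri [349.5 375.1 -14.5] 4.916090965636808
usb_load top []
usb_load side [(array([355.8, 286. ]), 0.71, array([662.5, -30.9])), (array([185.6, 189.5]), 0.25, array([359.6, 364.9]))]
{'t': 1.3, 'q': array([-1.3,  0.4,  1.7, -0. ,  1.1, -0.1]), 'joint_vel': array([ 0., -0.,  0., -0.,  0., -0.]), 'joint_torque': array([  0. , -50.6, -29.2,  -0. ,   0. ,   0. ]), 'position': array([ 166.6, -524.1,  231.3]), 'eef_rot': array([[ 1. ,  0.3, -0. ],
       [ 0.3, -1. ,  0. ],
       [-0. , -0. , -1. ]]), 'wrist_force': array([ 1.2,  0.6, -0.2]), 'torque': array([0., 0., 0.]), 'gripper_force': 0.0, 'finger_gap': 85.14440585405285}
```

View pics/top0.png

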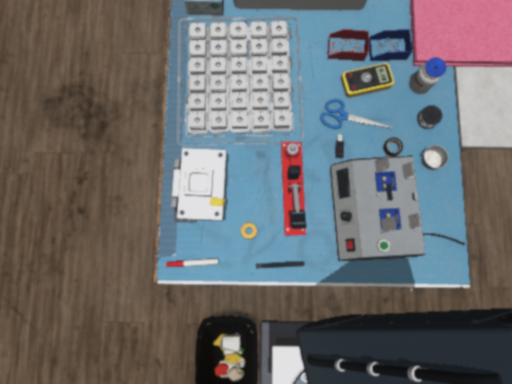

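View pics/side0.png

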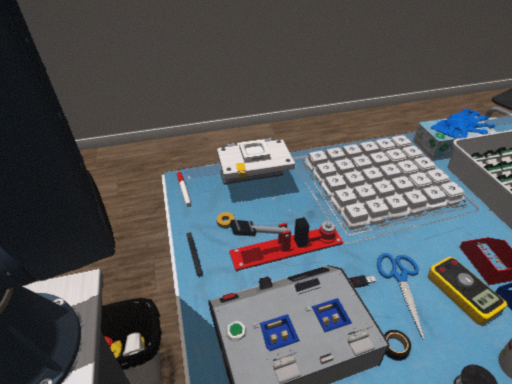

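The plate's front edge (top view, col ≈227) faces the robot's right and the yellow mark is at (217,201). The jack lies along world +x with its ram at (291,149). The ring is at (249,230). Next I'll refine the plate, ring and jack from segmentation.

```bash
python3 - <<'E'
from h import *
np.set_printoptions(precision=1,suppress=True)
T=cv2.imread("pics/top0.png");S=cv2.imread("pics/side0.png")
read_camera("top");read_camera("side")
for c,I in(("top",T),("side",S)):
    for x in("saddle_ring","jack","ram_seat","top_plate"):
        for s in silhouettes(c,x)[:1]:
            m=s["region"].astype(np.uint8);p=np.argwhere(m)[:,::-1].astype(np.float32)
            print(c,x,round(s["score"],2),"n",len(p),"mean",p.mean(0),"bb",p.min(0),p.max(0),cv2.minAreaRect(p))
    hsv=cv2.cvtColor(I,cv2.COLOR_BGR2HSV)
    # ring by colour, red base by colour
    b=(220,215,280,245) if c=="top" else (210,205,240,235)
    y=cv2.inRange(hsv,(15,90,100),(32,255,255));mm=np.zeros_like(y);mm[b[1]:b[3],b[0]:b[2]]=y[b[1]:b[3],b[0]:b[2]]
    p=np.argwhere(mm)[:,::-1];print(c,"ring colour",(p.min(0)+p.max(0))/2,p.min(0),p.max(0),atz(c,(p.min(0)+p.max(0))/2,14 if c=="top" else 7))
    if c=="top":
        rd=cv2.inRange(hsv,(0,130,100),(8,255,255))|cv2.inRange(hsv,(172,130,100),(180,255,255))
        p=np.argwhere(rd[135:240,275:312])[:,::-1].astype(np.float32)+[275,135]
        bx=cv2.boxPoints(cv2.minAreaRect(p.astype(np.float32)));print("base corners",bx,[atz(c,q,8) for q in bx])
a=cv2.resize(T[140:230,165:235],None,fx=5.5,fy=5.5,interpolation=cv2.INTER_CUBIC)
b=cv2.resize(S[130:190,205:305],None,fx=4,fy=4,interpolation=cv2.INTER_CUBIC)
C=np.zeros((495,795,3),np.uint8);C[:a.shape[0],:a.shape[1]]=a;C[:240,395:795]=b
cv2.imwrite("pics/c1.png",C)
E
```

```text
top saddle_ring 0.75 n 208 mean [249.1 230.5] bb [241. 222.] [257. 238.] ((249.0, 230.0), (16.0, 16.0), 90.0)
top jack 0.93 n 1958 mean [293.  188.5] bb [281. 142.] [306. 235.] ((292.3595886230469, 188.50790405273438), (94.03398895263672, 22.457347869873047), 86.77547454833984)
top top_plate 0.97 n 3197 mean [201.8 184.5] bb [177. 148.] [226. 220.] ((201.5181884765625, 184.06324768066406), (46.58457946777344, 71.35475158691406), 2.385944128036499)
top ring colour [248.5 230. ] [241 223] [256 237] [440.7 221.8  14. ]
base corners [[281.1 142.2]
 [300.8 141.4]
 [304.7 233.9]
 [284.9 234.7]] [array([682.9, 137.1,   8. ]), array([686. ,  83.3,   8. ]), array([433.4,  74.7,   8. ]), array([430.5, 126.5,   8. ])]
side saddle_ring 0.54 n 200 mean [224.3 219.4] bb [216. 212.] [233. 227.] ((225.00003051757812, 219.50003051757812), (14.849241256713867, 16.26345443725586), 45.0)
side jack 0.78 n 3300 mean [279.9 242.1] bb [229. 218.] [342. 270.] ((285.3707275390625, 243.5399932861328), (50.21080017089844, 113.30023956298828), 88.33971405029297)
side ram_seat 0.67 n 114 mean [327.8 227. ] bb [322. 222.] [334. 232.] ((328.0, 227.0), (10.0, 12.0), 90.0)
side top_plate 0.7 n 2345 mean [254.5 158.7] bb [217. 140.] [295. 179.] ((255.8199462890625, 157.739990234375), (34.78965759277344, 75.80184936523438), 81.8698959350586)
side ring colour [225. 218.] [217 212] [233 224] [439.6 225.7   7. ]
```

View pics/c1.png

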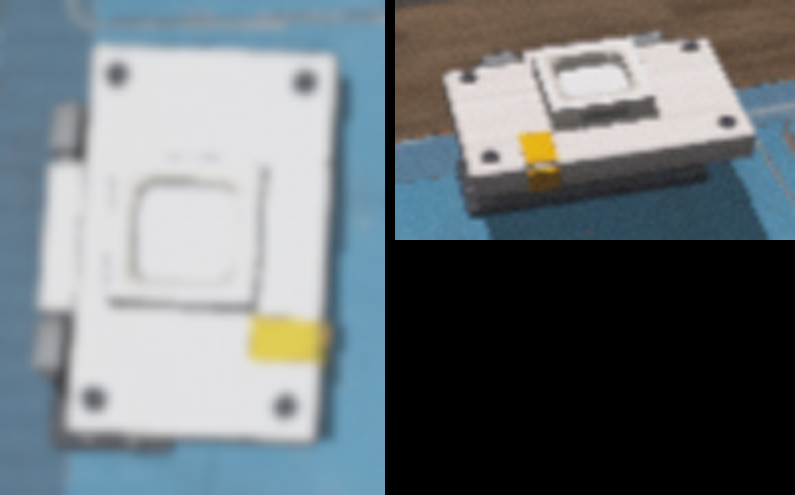

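The crop shows the plate's top corners: front edge from (226.2,149.6) to (222.5,220.0) and back edge from (182.3,148.2) to (177,218.5). The yellow stripe is at about (217.5,201.7).

```bash
python3 - <<'E'
from h import *
np.set_printoptions(precision=1,suppress=True)
F=[atz("top",p,98)[:2] for p in((226.1,149.5),(222.4,219.9),(176.9,218.4),(182.2,148.1))]
print(F,np.linalg.norm(F[0]-F[1]),np.linalg.norm(F[0]-F[3]),np.linalg.norm(F[1]-F[2]))
fy=(F[1]-F[0])+(F[2]-F[3]);fy/=np.linalg.norm(fy);fx=np.array([fy[1],-fy[0]])
print("fy",fy,"fx",fx,"yaw",np.arctan2(fx[1],fx[0]))
c=np.mean(F,0);o=c-fx*56;print("origin",o,"centre",c)
lp=o+fx*20+fy*45;print("lift",lp, "stripe px",atz("top",(217.5,201.7),98))
print("front edge check", (o+fy*45))
# side check
for s in((-90,0),(90,0),(45,0)):
    q=o+fy*s[0];print("side proj top front",proj("side",[*q,98]),"crop",(proj("side",[*q,98])-[205,130])*4+[395,0])
j=np.array([[682.9,137.1],[686,83.3],[433.4,74.7],[430.5,126.5]])
d=(j[0]+j[1]-j[2]-j[3])/2;print("len",np.linalg.norm(d));d/=np.linalg.norm(d)
m=j.mean(0);print("yaw",np.arctan2(d[1],d[0]),"block",m+d*32.5,"ram",m+d*97.5)
print("ram proj top",proj("top",[*(m+d*97.5),52]),"side",proj("side",[*(m+d*97.5),42]))
print(state()["eef_rot"])
E
```

```text
[array([633. , 280.5]), array([454., 285.]), array([456.1, 396.4]), array([635.2, 391.2])] 179.09014668814163 110.77384366575234 111.42899397127424
fy [-1.  0.] fx [0. 1.] yaw 1.5436473919869114
origin [543.1 282.3] centre [544.6 338.3]
lift [498.6 303.5] stripe px [499.1 298.3  98. ]
front edge check [498.1 283.5]
side proj top front [295.3 162.3] crop [756.  129.1]
side proj top front [223.3 173.2] crop [468.3 172.7]
side proj top front [241.8 170.4] crop [542.1 161.5]
len 252.68242914773484
yaw 0.03800149857654893 block [590.7 106.6] ram [655.6 109.1]
ram proj top [292.7 147.2] side [328.3 224.7]
[[ 1.   0.3  0. ]
 [ 0.3 -1.  -0. ]
 [ 0.   0.  -1. ]]
```

```bash
cat >> h.py <<'E'
def go(target,yaw=None):
    s=state();R=np.array(s["eef_rot"]);p=np.array(s["position"])
    y=np.arctan2(R[1,0],R[0,0]);dy=0 if yaw is None else (yaw-y)
    d=np.array(target)-p
    print("t",round(s["t"],2),"pos",p.round(1),"yaw",round(y,4),"tz",R[:,2].round(3),"gap",round(s["finger_gap"],1),"F",np.round(s["wrist_force"],1))
    print("twist z total(units of .08):",round(-dy/.08,3))
    c,sn=np.cos(yaw if yaw is not None else y),np.sin(yaw if yaw is not None else y)
    Rn=np.array([[c,sn,0],[sn,-c,0],[0,0,-1]])
    print("xyz total units, axes after turn:",(Rn.T@d/200).round(4)," before turn:",(R.T@d/200).round(4))
E
python3 -c "
from h import *
go([440.5,223,120],0.04)"
```

```text
t 1.8 pos [ 166.6 -524.2  231.3] yaw 0.3078 tz [ 0. -0. -1.] gap 85.4 F [-0.5 -0.6  0.1]
twist z total(units of .08): 3.347
xyz total units, axes after turn: [ 1.5175 -3.678   0.5565]  before turn: [ 2.4367 -3.1454  0.5564]
```

```bash
python3 -m pendant '{"twist":[[0,0,0.84],[0,0,0.84],[0,0,0.84],[0,0,0.83],[0,0,0],[0,0,0],[0,0,0],[0,0,0],[0,0,0],[0,0,0],[0,0,0],[0,0,0]],"xyz":[[0,0,0],[0,0,0],[0,0,0],[0,0,0],[0.1,-0.24,0],[0.1,-0.24,0],[0.1,-0.24,0],[0.1,-0.24,0],[0.1,-0.24,0],[0.1,-0.24,0],[0.1,-0.24,0],[0.1,-0.24,0]],"gripper":[-0.4,-0.4,-0.4,-0.4,-0.4,-0.4,-0.4,-0.4,-0.4,-0.4,-0.4,-0.4]}' 25
python3 -c "
from h import *
go([440.5,223,120],0.04)"
```

```text
t: 3.3
position: [311.6, -132.6, 231.6]
eef_rot: [[0.999, 0.039, 0.001], [0.039, -0.999, -0.0], [0.001, 0.001, -1.0]]
wrist_force: [0.5, -0.4, 0.5]
finger_gap: 59.5
gripper_force: 0.0
t 3.3 pos [ 311.6 -132.6  231.6] yaw 0.0394 tz [ 0.001 -0.    -1.   ] gap 59.5 F [ 0.5 -0.4  0.5]
twist z total(units of .08): -0.008
xyz total units, axes after turn: [ 0.7151 -1.7508  0.558 ]  before turn: [ 0.7134 -1.7515  0.5577]
```

```bash
python3 -m pendant '{"twist":[[0,0,0],[0,0,0],[0,0,0],[0,0,0],[0,0,0],[0,0,0],[0,0,0],[0,0,0],[0,0,0],[0,0,0],[0,0,0]],"xyz":[[0.1,-0.25,0],[0.1,-0.25,0],[0.1,-0.25,0],[0.1,-0.25,0],[0.1,-0.25,0],[0.1,-0.25,0],[0.1,-0.23,0],[0,0,0.24],[0,0,0.22],[0,0,0.1],[0,0,0]],"gripper":[-0.4,-0.4,-0.4,-0.4,-0.4,-0.4,-0.4,-0.4,-0.4,-0.4,-0.4]}'
python3 - <<'E'
from h import *
go([440.5,223,0],0.04)
I=read_camera("side");T=read_camera("top")
p=state()["position"]
print(proj("side",[440.5,223,7]),proj("side",p),proj("top",p))
a=cv2.resize(I[130:280,160:290],None,fx=4,fy=4,interpolation=cv2.INTER_CUBIC)
cv2.imwrite("pics/c2.png",a)
E
```

```text
t: 4.68
position: [436.7, 217.0, 118.3]
eef_rot: [[0.999, 0.04, -0.003], [0.04, -0.999, -0.001], [-0.003, 0.001, -1.0]]
wrist_force: [0.2, -0.4, -0.1]
finger_gap: 59.7
gripper_force: 0.0
t 4.67 pos [436.7 217.  118.3] yaw 0.0399 tz [-0.003 -0.001 -1.   ] gap 59.7 F [ 0.2 -0.4 -0.1]
twist z total(units of .08): -0.002
xyz total units, axes after turn: [ 0.0202 -0.0292  0.5914]  before turn: [ 0.0217 -0.0297  0.5913]
[225.57701476 218.69589385] [221.71705106 184.90567093] [249.90205469 225.62902208]
```

View pics/c2.png

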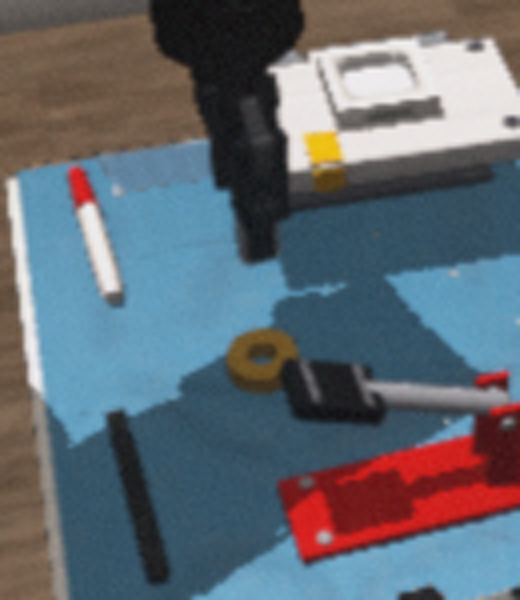

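The picture shows the ring at about (225,219) in full view, clear of the paddle and below the fingers. Descending and gripping.

```bash
python3 -m pendant '{"twist":[[0,0,0],[0,0,0],[0,0,0],[0,0,0],[0,0,0],[0,0,0],[0,0,0],[0,0,0],[0,0,0],[0,0,0]],"xyz":[[0.02,-0.03,0],[0,0,0.2],[0,0,0.2],[0,0,0.12],[0,0,0.065],[0,0,0],[0,0,0],[0,0,0],[0,0,0],[0,0,0]],"gripper":[-0.4,-0.4,-0.4,-0.4,-0.4,-0.4,0.2,0.2,0.2,0.2]}' 25
python3 -c "
from h import *
go([440.5,223,100],0.04)"
```

```text
t: 6.02
position: [441.9, 223.7, 3.6]
eef_rot: [[0.999, 0.04, 0.002], [0.04, -0.999, 0.001], [0.002, -0.001, -1.0]]
wrist_force: [-1.0, 0.7, 7.6]
finger_gap: 42.3
gripper_force: 25.2
t 6.03 pos [441.9 223.7   3.6] yaw 0.0399 tz [ 0.002  0.001 -1.   ] gap 42.3 F [-1.   0.7  7.6]
twist z total(units of .08): -0.002
xyz total units, axes after turn: [-0.0069  0.0034 -0.4822]  before turn: [-0.006   0.0031 -0.4822]
```

```bash
python3 -m pendant '{"twist":[[0,0,0],[0,0,0],[0,0,0],[0,0,0],[0,0,0],[0,0,0],[0,0,0],[0,0,0],[0,0,0],[0,0,0],[0,0,0],[0,0,0]],"xyz":[[0,0,-0.1],[0,0,-0.2],[0,0,-0.25],[0,0,-0.15],[0.2,0.12,0],[0.2,0.12,0],[0.2,0.12,0],[0.2,0.12,0],[0.2,0.12,0],[0.03,0.02,0],[0,0,0],[0,0,0]],"gripper":[0.2,0.2,0.2,0.2,0.2,0.2,0.2,0.2,0.2,0.2,0.2,0.2]}'
python3 - <<'E'
from h import *
go([655.6,109.1,120],0.04)
I=read_camera("side");T=read_camera("top");p=np.array(state()["position"])
for c in("side","top"):
    for n in("saddle_ring","ram_seat"):
        print(c,n,[(np.round(l["at"],1),round(l["score"],2)) for l in landmark_of(c,n)[:2]])
print("tcp",proj("side",p),proj("top",p),"ring expected",proj("side",p-[0,0,3]))
a=cv2.resize(I[150:260,260:390],None,fx=5,fy=5,interpolation=cv2.INTER_CUBIC)
cv2.imwrite("pics/c3.png",a)
E
```

```text
t: 7.52
position: [651.0, 108.4, 142.6]
eef_rot: [[0.999, 0.041, -0.0], [0.041, -0.999, 0.0], [-0.0, -0.0, -1.0]]
wrist_force: [0.6, 0.9, 0.2]
finger_gap: 42.3
gripper_force: 26.0
t 7.53 pos [651.  108.4 142.6] yaw 0.0406 tz [-0.  0. -1.] gap 42.3 F [0.6 0.9 0.2]
twist z total(units of .08): 0.007
xyz total units, axes after turn: [ 0.0229 -0.0026  0.1128]  before turn: [ 0.0229 -0.0026  0.1128]
side saddle_ring [(array([328.5, 194.5]), 0.49)]
side ram_seat [(array([329.3, 226.7]), 0.42)]
top saddle_ring []
top ram_seat []
tcp [332.16501579 191.89579309] [295.99921348 137.87771517] ring expected [331.98587121 192.97478214]
```

View pics/c3.png

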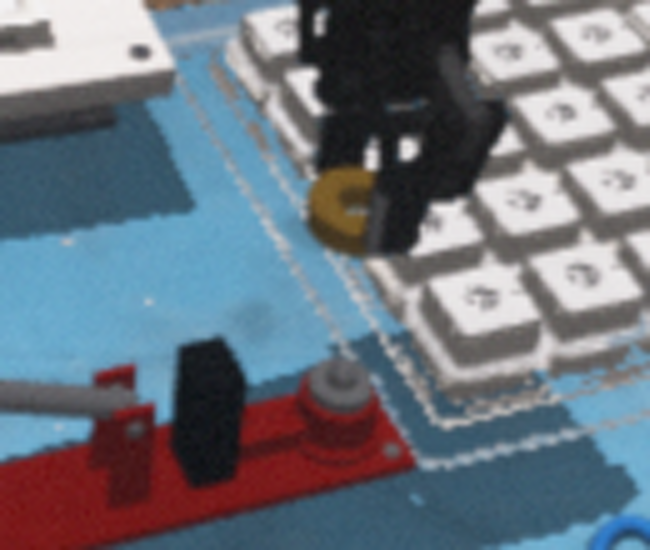

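The ring is held with its left edge at px ≈(321.5,193), offset toward −x from the TCP. The ram top is centred at ≈(328,227) with its pin tip at ≈(328.6,222.5). I'll fit both.

```bash
python3 - <<'E'
from h import *
np.set_printoptions(precision=1,suppress=True)
I=read_camera("side");p=np.array(state()["position"])
hsv=cv2.cvtColor(I,cv2.COLOR_BGR2HSV)
m=cv2.inRange(hsv,(15,90,50),(32,255,255));m[:, :310]=0;m[:,345:]=0;m[:180]=0;m[205:]=0
q=np.argwhere(m)[:,::-1];print("mask",q.min(0),q.max(0),len(q))
a=np.linspace(0,2*np.pi,60)
def outl(c,r,z0,z1):
    P=np.array([proj("side",[c[0]+r*np.cos(t),c[1]+r*np.sin(t),z]) for z in(z0,z1) for t in a]);return P
zb=p[2]-3.6
for dx in(-8,-6,-4,-2,0,2):
  for dy in (-3,0,3):
    P=outl(p[:2]+[dx,dy],22,zb,zb+14);print(dx,dy,"left",P[:,0].min(),"top",P[:,1].min(),"bot",P[:,1].max())
# ram grey disc
g=(hsv[...,1]<60)&(hsv[...,2]>60);mm=np.zeros_like(g);mm[218:238,318:340]=g[218:238,318:340]
for y in range(219,237):print("".join("#" if v else "." for v in mm[y,318:340]),y)
c=atz("side",(328,227.2),42);print("ram from side",c,"pin tip",atz("side",(328.6,222.4),52))
print("top",atz("top",(290.8,148.5),42),"top img disc")
T=cv2.imread("pics/top0.png");h2=cv2.cvtColor(T,cv2.COLOR_BGR2HSV)
for y in range(140,160):print("".join("#" if h2[y,x,1]<90 else "." for x in range(278,306)),y)
E
```

```text
mask [322 183] [335 200] 166
-8 -3 left 318.55181079659474 top 182.92804680730336 bot 202.2340664617819
-8 0 left 318.0104500885951 top 182.03572805452728 bot 201.25884146612307
-8 3 left 317.4720973060454 top 181.14833348575297 bot 200.28916549790452
-6 -3 left 319.45303428558407 top 182.7642688871044 bot 202.05553504418046
-6 0 left 318.9094271648599 top 181.8728336802372 bot 201.08130445959276
-6 3 left 318.3688389876437 top 180.98631541417672 bot 200.1126144935888
-4 -3 left 320.3533799533952 top 182.60064940120174 bot 201.87718172829213
-4 0 left 319.8075310450436 top 181.7100964499481 bot 200.90394405794618
-4 3 left 319.26471206191246 top 180.82445321038793 bot 199.9362386141768
-2 -3 left 321.25284908194374 top 182.437188119809 bot 201.6990062477403
-2 0 left 320.7047630007604 top 181.54751613637472 bot 200.7267599977978
-2 3 left 320.1597177902743 top 180.66274664956833 bot 199.76003759923225
0 -3 left 322.1514429506503 top 182.27388481358395 bot 201.52100833667913
0 0 left 321.6011243011564 top 181.3850925126699 bot 200.5497520162857
0 3 left 321.05385743171047 top 180.5011
[... 794 characters left out ...]
. ]
top [655.  113.3  42. ] top img disc
##########################.. 140
#########################... 141
####...................##... 142
.##..........###.......##... 143
..#..##.....######..##.##... 144
..#..##...############.##... 145
..#.......###########...#... 146
..#......###########....#... 147
..#......###########....#... 148
..#......###########....#... 149
..#......###########....#... 150
..##.....###########....#... 151
..##......#########.....#... 152
..##.......#######......#... 153
..##.........###........#... 154
..##....................#... 155
..##....................#... 156
..##....................#... 157
..##....................#... 158
..##....................##.. 159
```

```bash
python3 - <<'E'
from h import *
np.set_printoptions(precision=2,suppress=True)
print(atz("top",(292,149),42),atz("top",(292,148.7),42))
a=np.linspace(0,6.283,60)
for c in((655,104),(655,108),(655,112),(658,108),(652,108)):
    P=np.array([proj("side",[c[0]+15*np.cos(t),c[1]+15*np.sin(t),42]) for t in a]);print(c,P.min(0),P.max(0))
# tool tip bias in side: nothing; ring initial position check with known grasp y 223.7
P=np.array([proj("side",[441.9+22*np.cos(t),223.7+22*np.sin(t),z]) for t in a for z in(0,14)]);print("ring0 pred",P.min(0),P.max(0),"obs 217 212 233 ~227")
P=np.array([proj("top",[441.9+22*np.cos(t),223.7+22*np.sin(t),14]) for t in a]);print("ring0 top pred",P.min(0),P.max(0),"obs 241 223 256 237")
E
```

```text
[653.68 110.11  42.  ] [654.5  110.11  42.  ]
(655, 104) [322.19 221.55] [335.71 231.35]
(655, 108) [321.51 220.33] [334.98 230.06]
(655, 112) [320.84 219.11] [334.26 228.78]
(658, 108) [322.76 220.08] [336.22 229.8 ]
(652, 108) [320.27 220.58] [333.74 230.33]
ring0 pred [216.78 209.98] [235.29 227.02] obs 217 212 233 ~227
ring0 top pred [239.36 221.2 ] [256.21 237.96] obs 241 223 256 237
```

```bash
python3 -m pendant '{"twist":[[0,0,0],[0,0,0],[0,0,0],[0,0,0],[0,0,0]],"xyz":[[0.022,-0.006,0.1],[0,0,0.15],[0,0,0.11],[0,0,0.05],[0,0,0]],"gripper":[0.2,0.2,0.2,0.2,0.2]}'
python3 - <<'E'
from h import *
go([655.5,109.3,45.6],0.04)
I=read_camera("side");p=np.array(state()["position"])
print("tcp px",proj("side",p))
a=cv2.resize(I[185:245,290:360],None,fx=9,fy=9,interpolation=cv2.INTER_CUBIC)
cv2.imwrite("pics/c4.png",a)
E
```

```text
t: 8.5
position: [655.9, 109.0, 59.3]
eef_rot: [[0.999, 0.04, -0.001], [0.04, -0.999, -0.0], [-0.001, 0.0, -1.0]]
wrist_force: [0.2, -0.1, -1.1]
finger_gap: 42.3
gripper_force: 25.9
t 8.5 pos [655.9 109.   59.3] yaw 0.0398 tz [-0.001 -0.    -1.   ] gap 42.3 F [ 0.2 -0.1 -1.1]
twist z total(units of .08): -0.002
xyz total units, axes after turn: [-0.0021 -0.0014  0.0686]  before turn: [-0.002  -0.0014  0.0686]
tcp px [329.60907072 218.97607266]
```

View pics/c4.png

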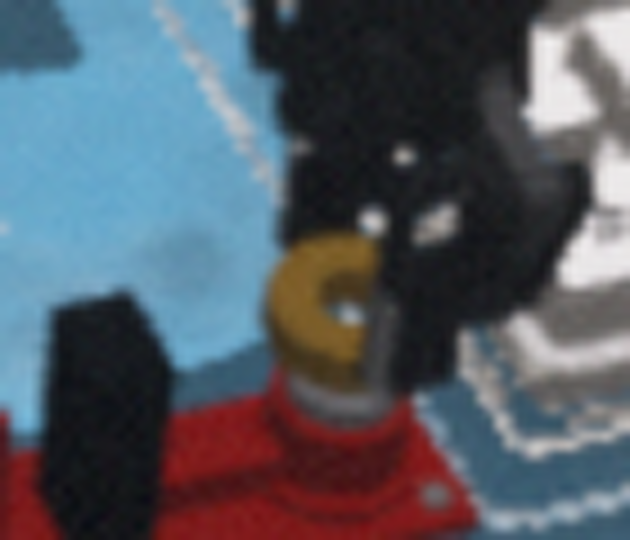

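Through the hole I can see the pin tip (px 328.7,219.7), and the ring's left and right edges are concentric with the ram disc. Lowering.

```bash
python3 -m pendant '{"twist":[[0,0,0],[0,0,0],[0,0,0],[0,0,0]],"xyz":[[0,0,0.025],[0,0,0.02],[0,0,0.018],[0,0,0]],"gripper":[0.2,0.2,0.2,0.2]}'
python3 -c "
from h import *
go([655.5,109.3,45.6],0.04)"
```

```text
t: 9.05
position: [656.1, 109.1, 47.4]
eef_rot: [[0.999, 0.04, -0.0], [0.04, -0.999, -0.0], [-0.0, 0.0, -1.0]]
wrist_force: [0.5, 0.3, -0.8]
finger_gap: 42.0
gripper_force: 26.0
t 9.05 pos [656.1 109.1  47.4] yaw 0.0398 tz [-0. -0. -1.] gap 42.0 F [ 0.5  0.3 -0.8]
twist z total(units of .08): -0.002
xyz total units, axes after turn: [-0.0029 -0.0014  0.009 ]  before turn: [-0.0028 -0.0014  0.009 ]
```

```bash
python3 -m pendant '{"twist":[[0,0,0],[0,0,0],[0,0,0],[0,0,0],[0,0,0],[0,0,0],[0,0,0],[0,0,0]],"xyz":[[0,0,0.005],[0,0,0],[0,0,0],[0,0,-0.05],[0,0,-0.2],[0,0,-0.25],[-0.15,0,0],[-0.17,0,0]],"gripper":[0.2,-0.3,-0.3,-0.3,-0.3,-0.3,-0.3,-0.3]}'
python3 - <<'E'
from h import *
go([590.7,106.6,45],0.039)
I=read_camera("side");read_camera("top")
for n in("saddle_ring","ram_seat"):print(n,[(np.round(l["at"],1),round(l["score"],2)) for l in landmark_of("side",n)[:2]])
a=cv2.resize(I[150:260,260:390],None,fx=5,fy=5,interpolation=cv2.INTER_CUBIC)
cv2.imwrite("pics/c5.png",a)
E
```

```text
t: 10.05
position: [591.9, 106.4, 148.0]
eef_rot: [[0.999, 0.04, 0.002], [0.04, -0.999, 0.0], [0.002, -0.0, -1.0]]
wrist_force: [0.1, -0.1, -0.0]
finger_gap: 55.8
gripper_force: 0.0
t 10.05 pos [591.9 106.4 148. ] yaw 0.0397 tz [ 0.002  0.    -1.   ] gap 55.8 F [ 0.1 -0.1 -0. ]
twist z total(units of .08): 0.009
xyz total units, axes after turn: [-0.0061 -0.001   0.515 ]  before turn: [-0.0072 -0.001   0.515 ]
saddle_ring [(array([328.3, 227.4]), 0.55)]
ram_seat [(array([239.5, 228.9]), 0.24)]
```

View pics/c5.png

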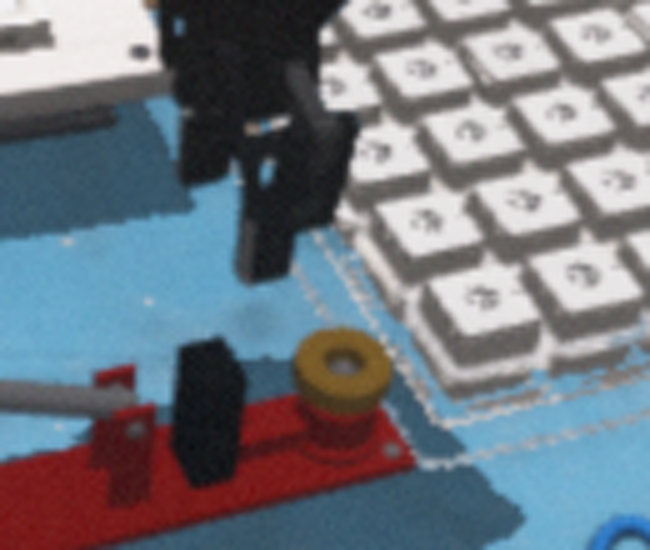

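The ring sits level over the pin (px 328,224). Next I'll grip the block.

```bash
python3 -m pendant '{"twist":[[0,0,0],[0,0,0],[0,0,0],[0,0,0],[0,0,0],[0,0,0],[0,0,0],[0,0,0],[0,0,0]],"xyz":[[-0.006,0,0.15],[0,0,0.2],[0,0,0.12],[0,0,0.045],[0,0,0],[0,0,0],[0,0,0],[0,0,0],[0,0,0]],"gripper":[-0.3,-0.3,-0.3,-0.3,-0.3,0.6,0.6,0.6,0.6]}' 70
python3 -c "
from h import *
go([590.7,106.6,100],0.039)"
```

```text
t: 11.38
position: [591.9, 106.7, 45.0]
eef_rot: [[0.999, 0.04, 0.002], [0.04, -0.999, 0.0], [0.002, -0.0, -1.0]]
wrist_force: [-0.5, 1.6, 6.5]
finger_gap: 29.0
gripper_force: 69.8
t 11.38 pos [591.9 106.7  45. ] yaw 0.0399 tz [ 0.002  0.    -1.   ] gap 29.0 F [-0.5  1.6  6.5]
twist z total(units of .08): 0.011
xyz total units, axes after turn: [-0.0059  0.0004 -0.2751]  before turn: [-0.0053  0.0003 -0.2751]
```

```bash
python3 -m pendant '{"twist":[[0,0,0],[0,0,0],[0,0,0],[0,0,0],[0,0,0],[0,0,0],[0,0,0],[0,0,0],[0,0,-0.5],[0,0,-0.98],[0,0,-0.98],[0,0,-0.98]],"xyz":[[0,0,0],[0,0,-0.05],[0,0,-0.12],[0,0,-0.2],[0,0,-0.18],[-0.12,-0.08,0],[-0.2,-0.15,0],[-0.14,-0.1,0],[0,0,0],[0,0,0],[0,0,0],[0,0,0]],"gripper":[0.6,0.6,0.6,0.6,0.6,0.6,0.6,0.6,0.6,0.6,0.6,0.6]}' 100
python3 -c "
from h import *
go([415,215,155],1.544)"
```

```text
t: 12.88
position: [495.8, 168.5, 153.5]
eef_rot: [[0.95, 0.312, -0.002], [0.312, -0.95, -0.0], [-0.002, -0.0, -1.0]]
wrist_force: [0.2, -0.4, -9.4]
finger_gap: 28.4
gripper_force: 100.6
t 12.88 pos [495.8 168.5 153.5] yaw 0.3176 tz [-0.002 -0.    -1.   ] gap 28.4 F [ 0.2 -0.4 -9.4]
twist z total(units of .08): -15.33
xyz total units, axes after turn: [ 0.2215 -0.4101 -0.0077]  before turn: [-0.3113 -0.347  -0.0072]
```

```bash
python3 -m pendant '{"twist":[[0,0,-0.98],[0,0,-0.98],[0,0,-0.98],[0,0,-0.98],[0,0,-0.98],[0,0,-0.98],[0,0,-0.98],[0,0,-0.98],[0,0,-0.98],[0,0,-0.98],[0,0,-0.98],[0,0,-0.98]],"xyz":[[0,0,0],[0,0,0],[0,0,0],[0,0,0],[0,0,0],[0,0,0],[0,0,0],[0,0,0],[0,0,0],[0,0,0],[0,0,0],[0,0,0]],"gripper":[0.6,0.6,0.6,0.6,0.6,0.6,0.6,0.6,0.6,0.6,0.6,0.6]}'
python3 -m pendant '{"twist":[[0,0,-0.98],[0,0,-0.98],[0,0,-0.98],[0,0,-0.54],[0,0,0],[0,0,0],[0,0,0]],"xyz":[[0,0,0],[0,0,0],[0,0,0],[0,0,0],[0.11,-0.2,0],[0.11,-0.2,0],[0,0,0]],"gripper":[0.6,0.6,0.6,0.6,0.6,0.6,0.6]}'
python3 -c "
from h import *
go([415,215,51],1.544)"
```

```text
t: 14.38
position: [495.8, 168.5, 153.4]
eef_rot: [[0.307, 0.952, -0.002], [0.952, -0.307, -0.0], [-0.001, -0.001, -1.0]]
wrist_force: [0.0, -0.7, -8.4]
finger_gap: 28.6
gripper_force: 100.7
t: 15.25
position: [415.1, 216.2, 153.4]
eef_rot: [[0.034, 0.999, -0.003], [0.999, -0.034, -0.001], [-0.001, -0.003, -1.0]]
wrist_force: [0.5, -1.1, -8.7]
finger_gap: 28.2
gripper_force: 102.8
t 15.25 pos [415.1 216.2 153.4] yaw 1.5364 tz [-0.003 -0.001 -1.   ] gap 28.2 F [ 0.5 -1.1 -8.7]
twist z total(units of .08): -0.095
xyz total units, axes after turn: [-6.300e-03 -4.000e-04  5.119e-01]  before turn: [-0.0058  0.0011  0.5119]
```

```bash
python3 -m pendant '{"twist":[[0,0,-0.095],[0,0,0],[0,0,0],[0,0,0],[0,0,0]],"xyz":[[0,0,0.12],[0,0,0.2],[0,0,0.14],[0,0,0.05],[0,0,0]],"gripper":[0.6,0.6,0.6,0.6,0.6]}'
python3 - <<'E'
from h import *
go([497.3,240.5,51],1.544)
I=read_camera("side");T=read_camera("top")
for n in("saddle_ring","jack","paddle"):print(n,[(np.round(l["at"],1),round(l["score"],2)) for c in("side","top") for l in landmark_of(c,n)[:1]])
p=state()["position"];print("ring pred",proj("side",[p[0]+1.7,p[1]+64.4,55]))
a=cv2.resize(I[130:280,160:300],None,fx=3.5,fy=3.5,interpolation=cv2.INTER_CUBIC)
b=cv2.resize(T[140:280,160:240],None,fx=3.7,fy=3.7,interpolation=cv2.INTER_CUBIC)
C=np.zeros((530,800,3),np.uint8);C[:a.shape[0],:a.shape[1]]=a;C[:b.shape[0],500:500+b.shape[1]]=b
cv2.imwrite("pics/c6.png",C)
E
```

```text
t: 15.88
position: [418.3, 215.5, 51.8]
eef_rot: [[0.029, 1.0, -0.001], [1.0, -0.029, -0.0], [-0.0, -0.001, -1.0]]
wrist_force: [-0.3, 0.6, -8.4]
finger_gap: 28.5
gripper_force: 102.8
t 15.88 pos [418.3 215.5  51.8] yaw 1.5416 tz [-0.001 -0.    -1.   ] gap 28.5 F [-0.3  0.6 -8.4]
twist z total(units of .08): -0.03
xyz total units, axes after turn: [0.1356 0.3914 0.0038]  before turn: [0.1365 0.3911 0.0036]
saddle_ring [(array([210. , 194.5]), 0.42), (array([223.6, 234.5]), 0.39)]
jack []
paddle [(array([216.6, 237. ]), 0.68), (array([308.6, 237. ]), 0.69)]
ring pred [211.57504306 190.29876841]
```

View pics/c6.png

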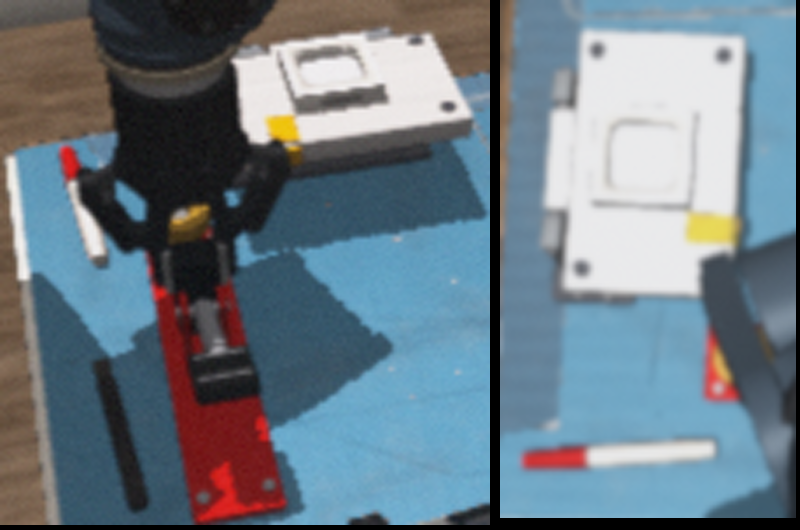

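The ring is still on the ram, and the jack is upright just above the bench, clear of the brush and marker. Sliding it under the plate from the side.

```bash
python3 -m pendant '{"twist":[[0,0,-0.03],[0,0,0],[0,0,0],[0,0,0],[0,0,0],[0,0,0],[0,0,0],[0,0,0]],"xyz":[[0,0.08,0.003],[0,0.12,0],[0,0.12,0],[0,0.072,0],[0.05,0,0],[0.06,0,0],[0.026,0,0],[0,0,0]],"gripper":[0.6,0.6,0.6,0.6,0.6,0.6,0.6,0.6]}'
python3 - <<'E'
from h import *
go([497.3,240.5,45],1.544)
I=read_camera("side");T=read_camera("top")
for n in("saddle_ring","jack","lift_pad","lift_point"):print(n,[(np.round(l["at"],1),round(l["score"],2)) for c in("side","top") for l in landmark_of(c,n)[:1]])
p=state()["position"];print("ring pred",proj("side",[p[0]+1.7,p[1]+64.4,55]))
a=cv2.resize(I[130:255,190:300],None,fx=4.7,fy=4.7,interpolation=cv2.INTER_CUBIC)
cv2.imwrite("pics/c7.png",a)
E
```

```text
t: 17.27
position: [496.9, 241.3, 51.1]
eef_rot: [[0.026, 1.0, -0.0], [1.0, -0.026, -0.0], [-0.0, -0.0, -1.0]]
wrist_force: [-0.1, -1.0, -8.8]
finger_gap: 28.6
gripper_force: 103.1
t 17.27 pos [496.9 241.3  51.1] yaw 1.5453 tz [-0. -0. -1.] gap 28.6 F [-0.1 -1.  -8.8]
twist z total(units of .08): 0.016
xyz total units, axes after turn: [-0.0038  0.002   0.0304]  before turn: [-0.0038  0.002   0.0304]
saddle_ring [(array([238.5, 180.7]), 0.65)]
jack [(array([296.7, 202. ]), 0.4)]
lift_pad []
lift_point [(array([239.3, 180.3]), 0.41)]
ring pred [240.78023714 178.58472916]
```

View pics/c7.png

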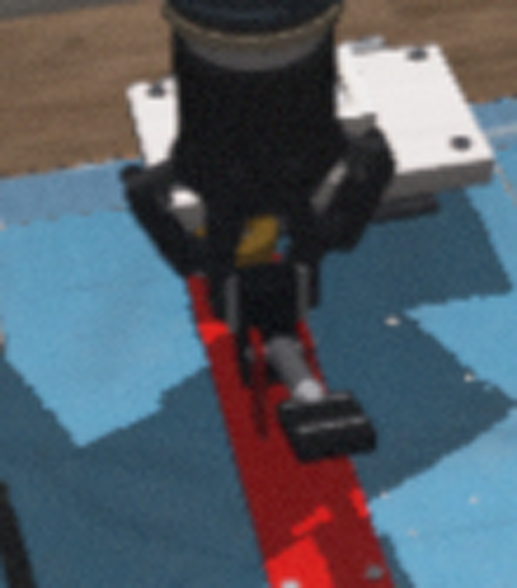

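The jack is in line under the yellow mark, no contact force. Set down, release, and rise straight up.

```bash
python3 -m pendant '{"twist":[[0,0,0],[0,0,0],[0,0,0],[0,0,0],[0,0,0]],"xyz":[[0,0,0.016],[0,0,0.014],[0,0,0.002],[0,0,0],[0,0,0]],"gripper":[0.6,0.6,0.6,0.6,0.6]}'
python3 -c "
from h import *
go([497.3,240.5,45],1.544)"
```

```text
t: 18.4
position: [497.3, 240.6, 45.1]
eef_rot: [[0.027, 1.0, -0.0], [1.0, -0.027, -0.0], [-0.0, -0.0, -1.0]]
wrist_force: [-3.7, -2.9, 2.8]
finger_gap: 28.1
gripper_force: 104.7
t 18.4 pos [497.3 240.6  45.1] yaw 1.5442 tz [-0. -0. -1.] gap 28.1 F [-3.7 -2.9  2.8]
twist z total(units of .08): 0.002
xyz total units, axes after turn: [-0.0007  0.0002  0.0005]  before turn: [-0.0007  0.0002  0.0005]
```

```bash
python3 -m pendant '{"twist":[[0,0,0],[0,0,0],[0,0,0],[0,0,0],[0,0,0],[0,0,0],[0,0,0],[0,0,0],[0,0,0],[0,0,0],[0,0,0],[0,0,0]],"xyz":[[0,0,0],[0,0,0],[0,0,0],[0,0,-0.05],[0,0,-0.15],[0,0,-0.2],[0,0,-0.12],[-0.15,0,0],[-0.25,0,0],[-0.2,0,0],[-0.085,0,0],[0,0,0]],"gripper":[-0.3,-0.3,-0.3,-0.3,-0.3,-0.3,-0.3,1,1,1,1,1]}' 30
python3 - <<'E'
from h import *
go([493.6,104,110],1.544)
I=read_camera("side");T=read_camera("top")
L={}
for n in("saddle_ring","ram_seat","press_point","paddle"):
  for c in("side","top"):
    l=landmark_of(c,n)[:1];print(n,c,[(np.round(x["at"],1),round(x["score"],2)) for x in l])
print("pred press",proj("side",[493.8,110.6,105]),proj("top",[493.8,110.6,105]),"ring",proj("side",[499,305,42]))
a=cv2.resize(I[130:255,180:300],None,fx=4.7,fy=4.7,interpolation=cv2.INTER_CUBIC)
cv2.imwrite("pics/c8.png",a)
E
```

```text
t: 19.9
position: [493.9, 103.5, 149.1]
eef_rot: [[0.028, 1.0, 0.001], [1.0, -0.028, 0.0], [0.0, 0.001, -1.0]]
wrist_force: [0.0, 0.3, -0.1]
finger_gap: 0.0
gripper_force: 0.0
t 19.9 pos [493.9 103.5 149.1] yaw 1.5427 tz [ 0.001  0.    -1.   ] gap 0.0 F [ 0.   0.3 -0.1]
twist z total(units of .08): -0.016
xyz total units, axes after turn: [ 0.0026 -0.0016  0.1956]  before turn: [ 0.0026 -0.0017  0.1956]
saddle_ring side [(array([238.9, 185.6]), 0.42)]
saddle_ring top []
ram_seat side []
ram_seat top []
press_point side [(array([258.6, 220. ]), 0.7)]
press_point top [(array([245.9, 208.9]), 0.19)]
paddle side [(array([256., 223.]), 0.77)]
paddle top []
pred press [258.64899592 218.23059821] [293.99042299 204.34227233] ring [240.94693336 182.51195764]
```

View pics/c8.png

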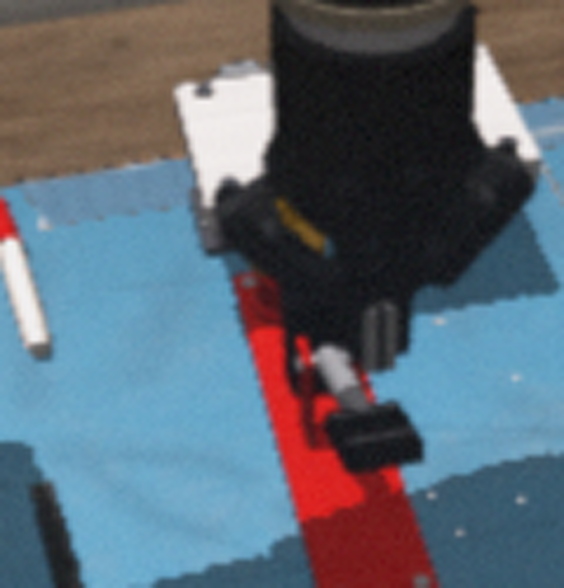

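The paddle is under the fingers (px 256–259, 220) as predicted, and the ring is under the plate. Pressing.

```bash
python3 -m pendant '{"twist":[[0,0,0],[0,0,0],[0,0,0],[0,0,0],[0,0,0],[0,0,0]],"xyz":[[0,0,0.12],[0,0,0.08],[0,0,0.05],[0,0,0.05],[0,0,0.05],[0,0,0]],"gripper":[1,1,1,1,1,1]}'
python3 -m pendant '{"twist":[[0,0,0],[0,0,0],[0,0,0],[0,0,0],[0,0,0]],"xyz":[[0,0,0.04],[0,0,0.04],[0,0,0.04],[0,0,0.03],[0,0,0]],"gripper":[1,1,1,1,1]}'
```

```text
t: 21.15
position: [494.1, 103.6, 78.6]
eef_rot: [[0.027, 1.0, 0.001], [1.0, -0.027, -0.0], [-0.0, 0.001, -1.0]]
wrist_force: [-2.0, -1.9, 11.1]
finger_gap: 0.0
gripper_force: 5.5
t: 21.78
position: [494.4, 103.6, 49.1]
eef_rot: [[0.027, 1.0, 0.001], [1.0, -0.027, -0.0], [-0.0, 0.001, -1.0]]
wrist_force: [-1.2, -4.1, 13.1]
finger_gap: 0.1
gripper_force: 6.9
```

```bash
python3 -m pendant '{"twist":[[0,0,0],[0,0,0],[0,0,0]],"xyz":[[0,0,0.015],[0,0,0.005],[0,0,0]],"gripper":[1,1,1]}'
python3 - <<'E'
from h import *
go([494,103.6,46],1.544)
I=read_camera("side")
for n in("saddle_ring","press_point"):print(n,[(np.round(x["at"],1),round(x["score"],2)) for x in landmark_of("side",n)[:1]])
print("pred press down",proj("side",[493.5,101.4,46]),"plate edge down/up right corner",proj("side",[633,280.5,98]),proj("side",[633,280.5,119]))
a=cv2.resize(I[120:255,180:310],None,fx=4.4,fy=4.4,interpolation=cv2.INTER_CUBIC)
cv2.imwrite("pics/c9.png",a)
E
```

```text
t: 22.15
position: [494.6, 103.8, 46.6]
eef_rot: [[0.027, 1.0, 0.002], [1.0, -0.027, 0.0], [0.0, 0.002, -1.0]]
wrist_force: [-7.3, -2.7, 31.4]
finger_gap: 0.3
gripper_force: 16.1
t 22.15 pos [494.6 103.8  46.6] yaw 1.5443 tz [ 0.002  0.    -1.   ] gap 0.3 F [-7.3 -2.7 31.4]
twist z total(units of .08): 0.003
xyz total units, axes after turn: [-0.0011 -0.0032  0.0029]  before turn: [-0.0011 -0.0032  0.0029]
saddle_ring [(array([241.6, 172.5]), 0.37)]
press_point [(array([261. , 243.3]), 0.57)]
pred press down [259.74877981 240.47523405] plate edge down/up right corner [295.1457246  162.12787713] [295.65709244 155.2396975 ]
```

View pics/c9.png

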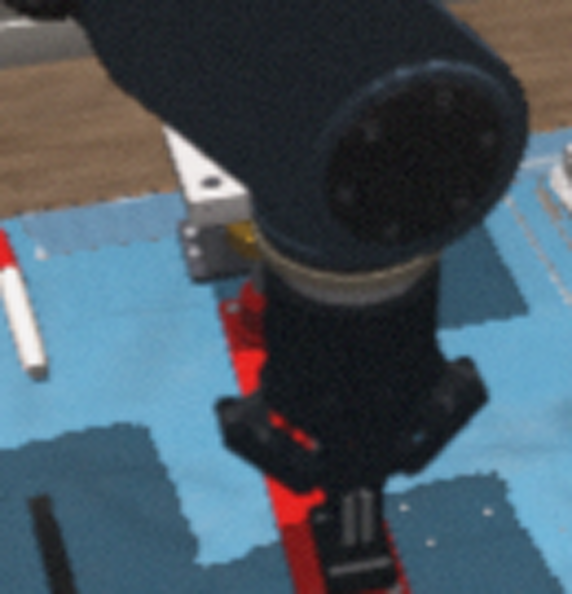

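The plate's near corner is raised, with the ring and pad visible beneath it, and the handle is at its stop. I'll ease the push slightly, hold, and hand in.

```bash
python3 -m pendant '{"twist":[[0,0,0],[0,0,0],[0,0,0],[0,0,0]],"xyz":[[0,0,-0.004],[0,0,0],[0,0,0],[0,0,0]],"gripper":[1,1,1,1]}' && python3 -c "
from plant import r
print(r.finish_job())"
```

```text
t: 22.8
position: [494.6, 103.8, 47.0]
eef_rot: [[0.027, 1.0, 0.002], [1.0, -0.027, 0.0], [0.0, 0.002, -1.0]]
wrist_force: [-6.0, -3.3, 25.2]
finger_gap: -0.0
gripper_force: 13.1
the job is handed in; nothing more can be done
None
```

I handed the job in at 22.8 s, but the hand-in returned no verdict: the ring is on the ram, the jack stands under the yellow pad, and the plate looked raised in the last picture, with the handle held near its stop at about 25 N.

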